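# Slide the soldering block home into the corner

### The arm

A 6-joint arm with a two-finger parallel gripper is mounted at the origin on the work surface. World frame = base frame: x ahead of the robot, y to its left, z up, the work surface at z = 0. Lengths are in mm, angles in degrees, forces in N, time in s.
With the tool pointing down it reaches from about 350 to 850 mm from the base axis. Payload 8.1 kg.
Tool frame: the origin (TCP) lies midway between the tips of the shut fingers; the grasp point (between the pads) lies grip_depth behind it (grip_depth is the distance from the TCP to the grasp point, in mm); z points along the fingers, y is the line along which they close (so a half turn about z gives the same grasp; the last joint's range is limited). The gripper opens to 85 mm and grips with 20 to 120 N. Pads are 22 mm wide; open, the fingers measure 114 mm over their backs; the gripper's body (76 mm by 85 mm) begins 54 mm behind the grasp point. The pads swing forward as they close: fully open they stand 13 mm farther back than shut.
Start: joints at [65.065, 7.471, 85.268, -0, 87.261, -4.893], TCP at [205.605, 563.677, 231.292] pointing down, gripper open.
Joint ranges: [-169.43, 169.43], [-51.17, 129.36], [1.28, 143.12], [-76.62, 256.62], [0, 156.53], [-152.29, 152.29]. Speed limits (degrees/s): [136.94, 136.94, 159.86, 180, 180, 180].

### API

Orientations are given as [roll, pitch, yaw] about the fixed x, y, z axes, in that order (R = Rz(yaw) Ry(pitch) Rx(roll)).
In Python, from bench import sense, snapshot, hand_in, grip_depth gives the robot as it stands. The module is installed in compiled form; this text tells all that it offers.
- The arm moves only by the tool apply_moves, never from a script. Its argument "series" is text: rows parted by semicolons, each of 5 numbers parted by spaces: the shift along the tool's x, y, z each as a share of 0.3 m, from -1 to 1, then the turn about the tool's z as a share of 2 rad, from -1 to 1, then the gripper's target within -1 to 1 (shut at 1, half-way at 0, fully open at -1). In form: tx ty tz twist gripper; .... A call has 1 to 5 rows; each row shifts and turns the commanded pose from where the row before left it, along the tool's axes as they then stand; what a row does not reach is not made up. A row lasts 1/12 s, in which the tool goes at most 41.7 mm and 7.16 degrees, less where a joint would pass 70% of its speed; a pose out of reach is approached as far as the arm can. A call with a number of a shift or a turn outside -1 to 1 is refused whole. A call with a gripper value outside its range is refused whole. The fingers move at their own pace and stop on an object; "squeeze" is the grip in N (left out, the last holds). Time passes only in rows, so rows that do not move let the fingers close. It gives the time, the measured TCP pose, the force, the opening and the grip force at its end, in the units of the state.
- sense(): the state, without advancing time (a new reading comes with each control period).
- snapshot(name): name is "scene" or "top" or "wrist"; returns a dict with "frame" (400x640x3 uint8, blue, green, red), "depth" (400x640 float32, mm along the optical axis (not along the pixel's ray), 0 where there is no reading), "intrinsics" (3x3 intrinsics, pixels), "dist" ([k1, k2, p1, p2, k3] as OpenCV has them; the pictures are not rectified), "extrinsics" (4x4, takes a point from camera to world coordinates); the wrist camera has in their place "tool_from_camera" (4x4, takes a point from camera to tool coordinates, whose origin is the TCP and whose axes are the flange's). Camera axes: x right, y down, z forward; pixel columns grow to the right and rows downward; lengths in mm; the calibration is good to about 2 mm. A picture is of the moment at which its call begins: read the wrist's pose just before it.
- hand_in(): hands the job in; it is judged then, once.
The state is a dict: "time": time; "joint_pos": joint angles; "qd": joint speeds; "joint_efforts": joint torques, N m; "tool_pos": TCP position; "tcp_rot": TCP orientation; "ft_force": force on the tool from outside, world axes, zero at the start; "wrist_torque": the same for the moment, N m; "finger_gap": finger opening in mm; "grip_force": force on a finger pad.
Only numpy, scipy, OpenCV 4.12 (cv2) and the standard library are available. Lean on these libraries where they do the work, as an engineer would, in place of code of your own. Each camera call takes 0.05 s, during which the arm holds its last target. There are 200 camera calls.

### The job

On the soldering board, push the white ceramic soldering block along the board, with the brass ring riding on top, until its long side is flush against the steel fence and its short end is flush against the brass end stop. Push only: do not lift or tip the block, do not touch the ring or let it come off the block, and leave the other things where they are. Finish with the arm clear.

Things in the scene. Friction and masses are not known exactly. Their poses are not given: they have to be found in the camera images.
- board: Tan soldering board fixed to the bench, 300 (x) by 420 mm (y), 12 mm thick. Origin: centre of its underside, on the bench. Its x axis points away from the robot towards the fence: a straight steel bar along the whole far edge, near face 130 mm from the origin along +x, parallel to y, 20 mm high above the board's top. Place and yaw vary.
- stop: Brass end stop clamped to the fence near one end of the board (either end), fixed. A bar 20 mm wide (y), 22 mm high above the board's top, reaching 60 mm from the fence face towards the robot; clamp screw over the fence 38 mm high. Origin: on the board's top, middle of the width; the working face, towards the board's middle, is 10 mm from it. Axes parallel to the board's.
- clampbase: Round black holder base, fixed, 34 mm across and 39 mm high, beside the fence at the other end from the brass stop. Not the stop. Origin: centre of its underside, on the board's top.
- block: White ceramic block with small holes in its top, loose, 94 (x) by 110 (y, long sides) by 28 mm high, 0.2 to 0.45 kg, too wide to grip; slides at about 1 to 3.5 N. Origin: centre of its underside, on the board's top. Starts clear of fence and stop, its x within 0.35 rad of the board's x. Home: centre 47 mm from the fence face, 65 mm along y from the stop's origin.
- ring: Brass ring lying loose on top of the block near its middle, 34 mm outside, 26 mm inside, 8 mm high. Origin: centre of its underside.
- loupe: Small black open eyepiece cup, 40 mm across, 26 mm high, on the board near a robot-side corner. Leave it.
- jar: Small amber jar with a white lid, 40 mm across, 34 mm high, on the board near a robot-side corner. Leave it.
- bottle: White bottle with blue cap, 60 mm across, 130 mm high, on the bench beside the board. Leave it.
- hammer: Hammer 220 mm long lying on the bench beside the board. Leave it.
- brush: Brush 170 mm long lying on the bench beside the board. Leave it.
- pumice: Grey rubbing block 60 x 35 x 25 mm lying on the bench beside the board. Leave it.
There are look-alikes about, which are no part of the job. What is shaped like the block but black is not meant.

How it is judged:
By the outcome, as a careful person would: the job done as asked, in the order asked, and still so for the second after the job is handed in, with the robot touching nothing.
It also fails if it takes over 64 s, if anything falls off the work surface, if the arm or the gripper's body presses on something with over 40 N, if the wrist force passes 120 N, or if a joint passes its speed limit or range.

## Working session

There is one attempt and no reset: what is moved stays moved. The work goes in short steps, Python scripts to look and compute and a tool call to move; the robot and the scene stay as the last step left them, time stands still between calls to the robot, and variables do not carry over. Pictures are saved under pics/ and viewed, at most 10 in all, crops included, and the job is handed in when it is done.

Besides the shell and the picture viewer there is one more tool, called after ">>>" in YAML: its name, and indented under it one key for each argument. apply_moves: Moves the arm, as the interface text tells. Its arguments: {"type":"object","properties":{"series":{"type":"string"},"squeeze":{"type":"number"}},"required":["series"]}

```bash
mkdir -p pics
cat > h.py <<'E'
import numpy as np, cv2
from bench import sense, snapshot, hand_in, grip_depth
def px2w(s, pts, z=None, win=1):
    """pixels -> world; depth-based, or intersect with plane z"""
    K,d,T=np.array(s["intrinsics"]),np.array(s["dist"]),np.array(s["extrinsics"])
    u=cv2.undistortPoints(np.array(pts,float).reshape(-1,1,2),K,d).reshape(-1,2)
    out=[]
    for (x,y),(c,r) in zip(u,pts):
        ray=np.array([x,y,1.])
        if z is None:
            p=s["depth"][int(r)-win:int(r)+win+1,int(c)-win:int(c)+win+1]; dd=np.median(p[p>0])
        else: dd=(z-T[2,3])/(T[:3,:3]@ray)[2]
        out.append(T[:3,:3]@(ray*dd)+T[:3,3])
    return np.round(np.array(out),1)
E
python3 - <<'E'
from h import *
import pickle
s=sense(); print(s, grip_depth)
for n in("top","scene"):
    p=snapshot(n); pickle.dump(p,open(n+".pkl","wb")); cv2.imwrite(f"pics/{n}0.png",p["frame"]); print(np.array(p["extrinsics"]).round(2).tolist())
E
```

```text
{'time': 0.0, 'joint_pos': array([ 6.50672852e+01,  7.51494458e+00,  8.53292929e+01,  1.07021066e-03,
        8.72602165e+01, -4.89471768e+00]), 'qd': array([-0.05692023, -0.00907519,  0.00928887, -0.05335195, -0.05625941,
       -0.03250155]), 'joint_efforts': array([-1.44740614e-03, -5.69427824e+01, -5.00530314e+01, -6.10944480e-04,
        1.56947278e-02,  8.41982637e-05]), 'tool_pos': array([205.34651956, 563.19223287, 230.24599085]), 'tcp_rot': array([-1.79896018e+02, -9.97753278e-03,  1.59961942e+02]), 'ft_force': array([-0.11584589,  0.27916704,  0.03231841]), 'wrist_torque': array([-0.04605858, -0.05740871, -0.00309813]), 'grip_force': 0.0, 'finger_gap': 85.57967998991377} 18.700000000000003
[[0.02, -0.99, 0.13, 296.46], [-1.0, -0.02, -0.01, -13.26], [0.01, -0.13, -0.99, 1388.28], [0.0, 0.0, 0.0, 1.0]]
[[0.73, 0.35, -0.58, 1121.32], [0.68, -0.4, 0.61, -669.44], [-0.02, -0.85, -0.53, 650.29], [0.0, 0.0, 0.0, 1.0]]
```

View pics/top0.png

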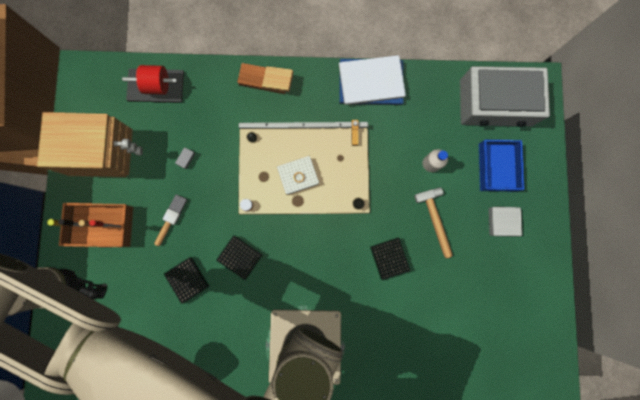

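View pics/scene0.png

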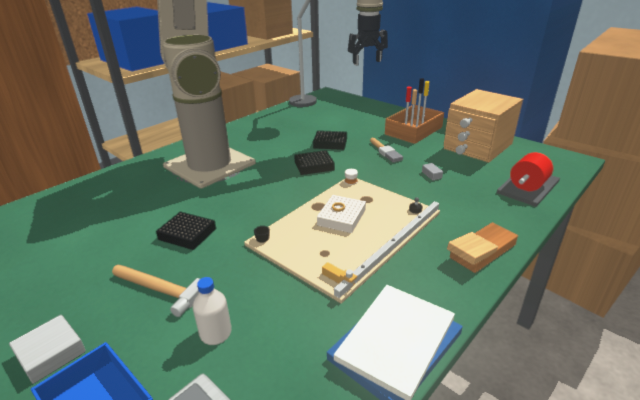

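The top view shows the board at cols 239–369, rows 123–213. The fence is at row ~126, the brass stop at (355,133), the clamp base at (252,137) and the block with ring at (299,176). The loupe is at (359,203) and the jar at (247,205). I'll enlarge this area.

Run:
```python
from h import *
import pickle
p=pickle.load(open("top.pkl","rb"))
cv2.imwrite("pics/topc.png",cv2.resize(p["frame"][115:220,232:376],None,fx=5.5,fy=5.5,interpolation=cv2.INTER_CUBIC))
```

```text
(no output)
```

View pics/topc.png

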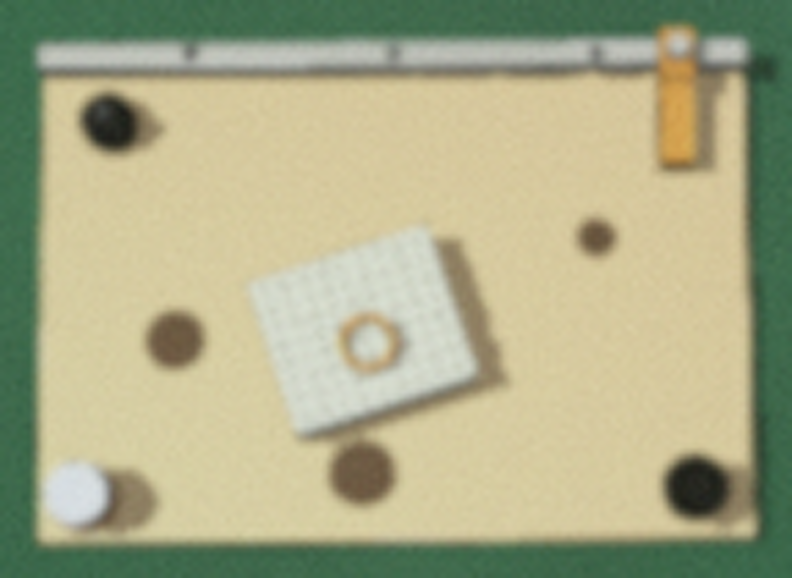

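Run:
```python
from h import *
import pickle
p=pickle.load(open("top.pkl","rb"))
def w(n,c,z):
    c=[(a/5.5+232-.41,b/5.5+115-.41) for a,b in c]; r=px2w(p,c,z); print(n,r[:,:2].tolist()); return r
w("fence near face bottom",[(45,76),(645,72)],12)
w("fence top near edge",[(45,68),(645,62)],32)
w("board near",[(38,543),(757,538)],12); w("board sides L, R",[(40,150),(38,500),(750,200),(755,500)],12)
b=w("block",[(248,283),(427,226),(478,374),(300,435)],40)
print(b.mean(0),[np.linalg.norm(b[i]-b[i-1]) for i in range(4)],[np.degrees(np.arctan2(*(b[i]-b[i-1])[1::-1])) for i in range(4)])
w("ring",[(370,343)],48); w("stop Lfront,Rfront,Ltop",[(660,165),(697,166),(660,76)],34); w("base",[(108,122)],51); w("loupe",[(696,487)],38);w("jar",[(78,494)],46)
```

```text
fence near face bottom [[688.3, 230.5], [699.4, -129.0]]
fence top near edge [[687.4, 227.2], [699.7, -127.3]]
board near [[408.0, 222.6], [419.9, -197.7]]
board sides L, R [[642.9, 231.6], [433.2, 223.7], [622.3, -192.6], [442.2, -196.4]]
block [[559.6, 102.8], [595.8, -0.4], [509.1, -31.9], [471.3, 70.0]]
[533.95   35.125  40.   ] [np.float64(94.19516972753965), np.float64(109.36489381881186), np.float64(92.24499986449123), np.float64(108.68509557432427)] [np.float64(20.37806436961271), np.float64(-70.67039512341323), np.float64(-160.03281339419854), np.float64(110.35243195612331)]
ring [[524.5, 30.8]]
stop Lfront,Rfront,Ltop [[636.9, -136.6], [636.8, -158.4], [690.8, -136.1]]
base [[650.6, 186.0]]
loupe [[446.3, -158.9]]
jar [[433.8, 195.2]]
```

Board yaw is about 1.7° and block yaw about 20°, with the stop at the −y end. My plan is to square the block and push it +x with two spread fingers on the near face. Then I'll push it −y on the short end.

>>> apply_moves:
  series: "0 0 0 -0.047 -0.4;0 0 0 -0.047 -0.4;0 0 0 -0.047 -0.4;0 0 0 -0.048 -0.4;0 0 0 0 -0.4"
  squeeze: 20

```text
time: 0.52
tool_pos: [205.5, 563.4, 230.7]
tcp_rot: [-179.9, -0.0, -178.1]
ft_force: [0.3, -0.3, 1.1]
finger_gap: 59.9
grip_force: 0.0
```

>>> apply_moves:
  series: "-0.049 -0.122 0 0 -0.4;-0.049 -0.122 0 0 -0.4;-0.049 -0.122 0 0 -0.4;-0.049 -0.122 0 0 -0.4;-0.049 -0.122 0 0 -0.4"

```text
time: 0.93
tool_pos: [284.3, 381.1, 230.8]
tcp_rot: [-180.0, -0.0, -178.6]
ft_force: [0.7, -0.7, 1.0]
finger_gap: 59.7
grip_force: 0.0
```

>>> apply_moves:
  series: "-0.049 -0.122 0 0 -0.4;-0.049 -0.122 0 0 -0.4;-0.049 -0.122 0 0 -0.4;-0.049 -0.122 0 0 -0.4;-0.049 -0.122 0 0 -0.4"

```text
time: 1.35
tool_pos: [363.0, 200.2, 231.2]
tcp_rot: [180.0, 0.0, -178.6]
ft_force: [0.7, -0.8, -0.7]
finger_gap: 59.3
grip_force: 0.0
```

>>> apply_moves:
  series: "-0.049 -0.122 0 0 -0.4;-0.049 -0.122 0 0 -0.4;-0.049 -0.122 0 0 -0.4;-0.049 -0.122 0 0 -0.4;-0.049 -0.122 0 0 -0.4"

```text
time: 1.77
tool_pos: [441.8, 19.1, 231.3]
tcp_rot: [180.0, 0.0, -178.6]
ft_force: [0.9, 0.8, 0.7]
finger_gap: 60.0
grip_force: 0.0
```

>>> apply_moves:
  series: "0 0 0.139 0 -0.4;0 0 0.139 0 -0.4;0 0 0.139 0 -0.4;0 0 0.139 0 -0.4;0 0 0.08 0 -0.4"

```text
time: 2.18
tool_pos: [438.2, 21.1, 35.9]
tcp_rot: [180.0, -0.3, -178.6]
ft_force: [0.4, 0.3, -0.8]
finger_gap: 60.0
grip_force: 0.0
```

>>> apply_moves:
  series: "0 0 0.05 0 -0.4;0 0 0.03 0 -0.4;0 0 0 0 -0.4"

```text
time: 2.43
tool_pos: [439.6, 21.2, 14.5]
tcp_rot: [180.0, -0.2, -178.5]
ft_force: [-0.5, 0.3, -0.1]
finger_gap: 59.8
grip_force: 0.0
```

>>> apply_moves:
  series: "-0.02 0 0 0 -0.4;-0.02 0 0 0 -0.4;-0.02 0 0 0 -0.4;-0.02 0 0 0 -0.4;-0.02 0 0 0 -0.4"

```text
time: 2.85
tool_pos: [472.8, 22.0, 17.6]
tcp_rot: [-180.0, 0.1, -178.4]
ft_force: [-1.6, 0.2, 0.9]
finger_gap: 59.7
grip_force: 1.0
```

>>> apply_moves:
  series: "-0.015 0 0 0 -0.4;-0.015 0 0 0 -0.4;-0.015 0 0 0 -0.4;-0.015 0 0 0 -0.4;-0.015 0 0 0 -0.4"

```text
time: 3.27
tool_pos: [494.2, 22.7, 16.5]
tcp_rot: [180.0, -0.0, -178.4]
ft_force: [-2.0, 0.9, 1.4]
finger_gap: 59.7
grip_force: 1.0
```

>>> apply_moves:
  series: "-0.015 0 0 0 -0.4;-0.015 0 0 0 -0.4;-0.015 0 0 0 -0.4;-0.015 0 0 0 -0.4;-0.015 0 0 0 -0.4"

```text
time: 3.68
tool_pos: [516.9, 23.2, 16.6]
tcp_rot: [-180.0, 0.0, -178.4]
ft_force: [-2.5, 0.2, -0.5]
finger_gap: 59.7
grip_force: 0.7
```

Run:
```python
from h import *
p=snapshot("wrist"); cv2.imwrite("pics/w1.png",p["frame"]); print(np.array(p["tool_from_camera"]).round(2).tolist())
p=snapshot("scene"); cv2.imwrite("pics/s1.png",cv2.resize(p["frame"][140:300,230:450],None,fx=3.6,fy=3.6,interpolation=cv2.INTER_CUBIC))
```

```text
[[-0.0, -0.95, -0.3, 77.75], [1.0, 0.0, -0.0, 0.21], [0.0, -0.3, 0.95, -142.35], [0.0, 0.0, 0.0, 1.0]]
```

View pics/s1.png

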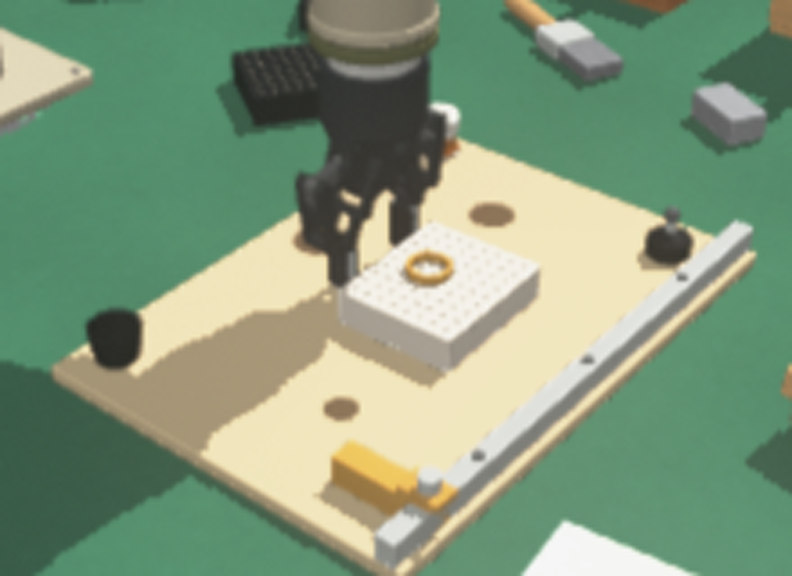

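The block is now square against both fingers at about (440,290) in the crop. The ring is riding at (428,268), inside the block's edges. I'll keep pushing +x.

>>> apply_moves:
  series: "-0.015 0 0 0 -0.4;-0.015 0 0 0 -0.4;-0.015 0 0 0 -0.4;-0.015 0 0 0 -0.4;-0.015 0 0 0 -0.4"

```text
time: 4.2
tool_pos: [539.4, 23.8, 16.6]
tcp_rot: [-180.0, -0.0, -178.4]
ft_force: [-1.4, 0.6, 0.3]
finger_gap: 60.0
grip_force: 0.5
```

>>> apply_moves:
  series: "-0.015 0 0 0 -0.4;-0.015 0 0 0 -0.4;-0.015 0 0 0 -0.4;-0.015 0 0 0 -0.4;-0.012 0 0 0 -0.4"

```text
time: 4.62
tool_pos: [561.1, 24.5, 16.7]
tcp_rot: [-180.0, 0.0, -178.4]
ft_force: [-1.2, -0.5, -0.0]
finger_gap: 60.1
grip_force: 0.7
```

>>> apply_moves:
  series: "-0.01 0 0 0 -0.4;-0.01 0 0 0 -0.4;-0.01 0 0 0 -0.4;-0.007 0 0 0 -0.4;-0.005 0 0 0 -0.4"

```text
time: 5.03
tool_pos: [573.4, 24.8, 16.7]
tcp_rot: [-180.0, 0.0, -178.4]
ft_force: [-2.7, 0.1, 2.9]
finger_gap: 59.6
grip_force: 1.3
```

>>> apply_moves:
  series: "-0.006 0 0 0 -0.4;-0.006 0 0 0 -0.4;-0.006 0 0 0 -0.4;-0.006 0 0 0 -0.4;-0.004 0 0 0 -0.4"

```text
time: 5.45
tool_pos: [581.8, 25.1, 16.7]
tcp_rot: [-180.0, 0.0, -178.4]
ft_force: [-3.3, 0.1, 1.8]
finger_gap: 59.9
grip_force: 1.5
```

>>> apply_moves:
  series: "-0.004 0 0 0 -0.4;-0.004 0 0 0 -0.4;-0.004 0 0 0 -0.4;-0.003 0 0 0 -0.4;0 0 0 0 -0.4"

```text
time: 5.87
tool_pos: [586.3, 25.2, 16.6]
tcp_rot: [180.0, 0.0, -178.4]
ft_force: [-1.3, 0.1, 1.0]
finger_gap: 59.4
grip_force: 0.6
```

>>> apply_moves:
  series: "-0.003 0 0 0 -0.4;-0.003 0 0 0 -0.4;-0.003 0 0 0 -0.4;0 0 0 0 -0.4"

```text
time: 6.2
tool_pos: [588.1, 25.2, 16.5]
tcp_rot: [-180.0, -0.1, -178.4]
ft_force: [-7.4, 0.2, 5.7]
finger_gap: 60.1
grip_force: 3.3
```

>>> apply_moves:
  series: "-0.003 0 0 0 -0.4;-0.003 0 0 0 -0.4;-0.003 0 0 0 -0.4;0 0 0 0 -0.4"

```text
time: 6.53
tool_pos: [588.1, 25.3, 16.3]
tcp_rot: [-180.0, -0.4, -178.4]
ft_force: [-22.0, -1.2, 18.4]
finger_gap: 59.6
grip_force: 10.8
```

The block met the fence at TCP x≈588, where the force jumped. I'll back off, lift and look with the wrist camera.

>>> apply_moves:
  series: "0.02 0 0 0 -0.4;0.05 0 0 0 -0.4;0.06 0 0 0 -0.4;0 0 -0.1 0 -0.4;0 0 -0.13 0 -0.4"

```text
time: 6.95
tool_pos: [548.0, 24.4, 81.7]
tcp_rot: [180.0, -0.5, -178.4]
ft_force: [1.2, 1.1, 1.0]
finger_gap: 59.9
grip_force: 0.0
```

>>> apply_moves:
  series: "0 0 -0.13 0 -0.4;0 0 -0.13 0 -0.4;0 0 -0.13 0 -0.4;0 0 0 0 -0.4;0 0 0 0 -0.4"

```text
time: 7.37
tool_pos: [555.2, 24.2, 206.8]
tcp_rot: [-180.0, 0.5, -178.4]
ft_force: [-0.6, 0.4, -1.4]
finger_gap: 59.9
grip_force: 0.0
```

```bash
cat >> h.py <<'E'
from scipy.spatial.transform import Rotation as R
def wrist():
    s=sense(); p=snapshot("wrist"); T=np.eye(4); T[:3,:3]=R.from_euler("xyz",s["tcp_rot"],degrees=True).as_matrix(); T[:3,3]=s["tool_pos"]
    p["extrinsics"]=T@np.array(p["tool_from_camera"]); return p
E
python3 - <<'E'
from h import *
import pickle
p=wrist(); pickle.dump(p,open("w2.pkl","wb")); cv2.imwrite("pics/w2.png",p["frame"])
E
```

```text
(no output)
```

View pics/w2.png

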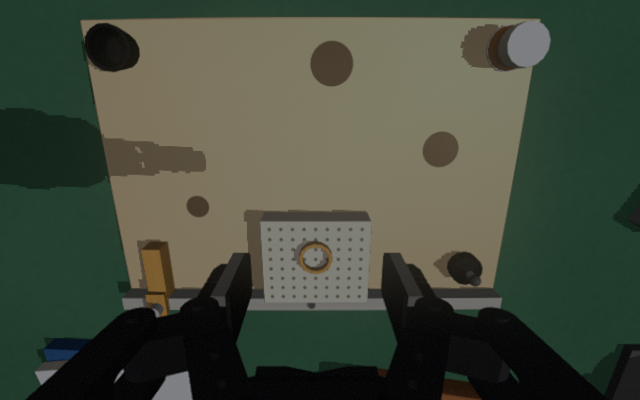

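The wrist view, with the robot side up, shows the block flush on the fence. Its top corners are (263,221), (369,221), (367,302) and (265,302), and the ring is centred at (316,257). The stop's working side runs from (167,242) to (173,293).

Run:
```python
from h import *
import pickle
p=pickle.load(open("w2.pkl","rb"))
b=px2w(p,[(263,221),(369,221),(367,302),(265,302)],40); print(b[:,:2].tolist(), b.mean(0)); print("ring",px2w(p,[(316,257)],48))
print("stop",px2w(p,[(167,242),(173,293)],34), "base",px2w(p,[(464,268)],45),"fence top near",px2w(p,[(130,292),(498,290)],32))
```

```text
[[599.6, -27.1], [596.7, 76.8], [689.4, 81.9], [692.6, -27.0]] [644.575  26.15   40.   ]
ring [[633.2  25.9  48. ]]
stop [[ 628.1 -127.3   34. ]
 [ 688.8 -127.6   34. ]] base [[643.2 176.6  45. ]] fence top near [[ 690.6 -176.    32. ]
 [ 676.4  225.2   32. ]]
```

>>> apply_moves:
  series: "0 0 0 0.0605 0.5;0 0 0 0.0605 0.5;0 0 0 0.0605 0.5;0 0 0 0.0605 0.5;0 0 0 0.0605 0.5"

```text
time: 7.83
tool_pos: [551.4, 24.3, 200.1]
tcp_rot: [-179.9, -0.2, 146.6]
ft_force: [0.5, 0.3, -0.4]
finger_gap: 21.4
grip_force: 0.0
```

>>> apply_moves:
  series: "0 0 0 0.0605 0.5;0 0 0 0.0605 0.5;0 0 0 0.0605 0.5;0 0 0 0.0605 0.5;0 0 0 0.0605 0.5"

```text
time: 8.25
tool_pos: [551.4, 24.3, 200.1]
tcp_rot: [-179.8, -0.1, 111.9]
ft_force: [-0.0, -0.4, 0.1]
finger_gap: 21.3
grip_force: 0.0
```

>>> apply_moves:
  series: "0 0 0 0.06 0.5;0 0 0 0.06 0.5;0 0 0 0.06 0.5;0 0 0 0 0.5"

```text
time: 8.58
tool_pos: [551.5, 24.3, 200.2]
tcp_rot: [-179.8, -0.0, 91.3]
ft_force: [-0.5, -0.5, -0.2]
finger_gap: 21.4
grip_force: 0.0
```

>>> apply_moves:
  series: "0.095 0.1 0 0 0.5;0.095 0.1 0 0 0.5;0.095 0.1 0 0 0.5;0 0.022 0 0 0.5;0 0 0 0 0.5"

```text
time: 9.0
tool_pos: [646.8, 113.9, 199.5]
tcp_rot: [-179.8, 0.0, 92.0]
ft_force: [0.9, 0.6, -0.1]
finger_gap: 21.3
grip_force: 0.0
```

>>> apply_moves:
  series: "0 0 0.13 0 0.5;0 0 0.13 0 0.5;0 0 0.13 0 0.5;0 0 0.1 0 0.5;0 0 0.05 0 0.5"

```text
time: 9.42
tool_pos: [641.9, 111.0, 34.6]
tcp_rot: [-179.5, 0.0, 91.8]
ft_force: [-1.0, -1.3, -1.1]
finger_gap: 21.3
grip_force: 0.0
```

>>> apply_moves:
  series: "0 0 0.03 0 0.5;0 0 0.02 0 0.5;0 0 0 0 0.5"

```text
time: 9.67
tool_pos: [646.8, 112.1, 26.0]
tcp_rot: [180.0, 0.0, 91.7]
ft_force: [0.6, 0.7, -0.6]
finger_gap: 21.4
grip_force: 0.0
```

>>> apply_moves:
  series: "-0.01 0 0 0 0.5;-0.014 0 0 0 0.5;-0.014 0 0 0 0.5;-0.014 0 0 0 0.5;-0.014 0 0 0 0.5"

```text
time: 10.08
tool_pos: [647.8, 92.1, 26.6]
tcp_rot: [179.9, 0.0, 91.7]
ft_force: [-0.5, -0.2, 0.3]
finger_gap: 21.3
grip_force: 0.0
```

>>> apply_moves:
  series: "0.005 0 0.02 0 0.5;0 0 0 0 0.5;-0.01 0 0 0 0.5;-0.012 0 0 0 0.5;-0.014 0 0 0 0.5"

```text
time: 10.5
tool_pos: [647.0, 83.6, 19.3]
tcp_rot: [-180.0, -0.0, 91.7]
ft_force: [-0.1, 1.7, -0.6]
finger_gap: 21.0
grip_force: 0.6
```

>>> apply_moves:
  series: "-0.014 0 0 0 0.5;-0.014 0 0 0 0.5;-0.014 0 0 0 0.5;-0.014 0 0 0 0.5;-0.014 0 0 0 0.5"

```text
time: 10.92
tool_pos: [648.0, 61.9, 19.6]
tcp_rot: [-180.0, -0.0, 91.7]
ft_force: [-1.9, 1.7, -0.7]
finger_gap: 21.6
grip_force: 0.6
```

>>> apply_moves:
  series: "-0.014 0 0 0 0.5;-0.014 0 0 0 0.5;-0.014 0 0 0 0.5;-0.014 0 0 0 0.5;-0.014 0 0 0 0.5"

```text
time: 11.33
tool_pos: [648.6, 41.0, 19.6]
tcp_rot: [-180.0, 0.0, 91.7]
ft_force: [-0.2, 1.5, -0.8]
finger_gap: 21.3
grip_force: 0.7
```

>>> apply_moves:
  series: "-0.014 0 0 0 0.5;-0.014 0 0 0 0.5;-0.014 0 0 0 0.5;-0.014 0 0 0 0.5;-0.014 0 0 0 0.5"

```text
time: 11.75
tool_pos: [649.2, 20.0, 19.6]
tcp_rot: [180.0, -0.0, 91.7]
ft_force: [0.1, 1.6, -0.9]
finger_gap: 21.4
grip_force: 0.6
```

>>> apply_moves:
  series: "-0.012 0 0 0 0.5;-0.01 0 0 0 0.5;-0.008 0 0 0 0.5;-0.007 0 0 0 0.5;-0.006 0 0 0 0.5"

```text
time: 12.17
tool_pos: [649.6, 7.4, 19.6]
tcp_rot: [180.0, -0.0, 91.7]
ft_force: [0.2, 1.1, -0.6]
finger_gap: 21.4
grip_force: 0.6
```

>>> apply_moves:
  series: "-0.006 0 0 0 0.5;-0.006 0 0 0 0.5;-0.006 0 0 0 0.5;-0.005 0 0 0 0.5;-0.004 0 0 0 0.5"

```text
time: 12.58
tool_pos: [649.9, -0.7, 19.7]
tcp_rot: [180.0, 0.0, 91.7]
ft_force: [0.4, 1.4, -0.7]
finger_gap: 21.3
grip_force: 0.5
```

>>> apply_moves:
  series: "-0.006 0 0 0 0.5;-0.006 0 0 0 0.5;-0.005 0 0 0 0.5;-0.004 0 0 0 0.5;0 0 0 0 0.5"

```text
time: 13.0
tool_pos: [650.0, -7.2, 19.7]
tcp_rot: [180.0, 0.0, 91.6]
ft_force: [-0.0, -0.2, 0.5]
finger_gap: 20.9
grip_force: 0.0
```

>>> apply_moves:
  series: "-0.003 0 0 0 0.5;-0.003 0 0 0 0.5;-0.003 0 0 0 0.5;-0.003 0 0 0 0.5;0 0 0 0 0.5"

```text
time: 13.42
tool_pos: [650.2, -10.6, 19.7]
tcp_rot: [180.0, 0.0, 91.7]
ft_force: [0.3, 1.0, 0.2]
finger_gap: 21.3
grip_force: 0.4
```

>>> apply_moves:
  series: "-0.003 0 0 0 0.5;-0.003 0 0 0 0.5;-0.003 0 0 0 0.5;0 0 0 0 0.5"

```text
time: 13.75
tool_pos: [650.2, -13.3, 19.7]
tcp_rot: [180.0, 0.0, 91.7]
ft_force: [-0.6, 0.7, 1.5]
finger_gap: 21.0
grip_force: 0.5
```

>>> apply_moves:
  series: "-0.003 0 0 0 0.5;-0.003 0 0 0 0.5;-0.003 0 0 0 0.5;0 0 0 0 0.5"

```text
time: 14.08
tool_pos: [650.2, -15.4, 19.7]
tcp_rot: [-180.0, -0.0, 91.7]
ft_force: [-0.8, 4.5, 1.4]
finger_gap: 21.4
grip_force: 2.3
```

>>> apply_moves:
  series: "-0.003 0 0 0 0.5;-0.003 0 0 0 0.5;0 0 0 0 0.5"

```text
time: 14.33
tool_pos: [650.2, -15.5, 19.7]
tcp_rot: [-180.0, -0.2, 91.7]
ft_force: [-1.3, 11.0, 2.9]
finger_gap: 21.5
grip_force: 5.8
```

>>> apply_moves:
  series: "0.01 0 0 0 0.5;0.04 0 0 0 0.5;0.06 0 0 0 0.5;0 0 -0.1 0 0.5;0 0 -0.13 0 0.5"

```text
time: 14.75
tool_pos: [645.3, 16.8, 84.0]
tcp_rot: [-179.4, -0.0, 91.7]
ft_force: [1.2, -0.0, -0.2]
finger_gap: 21.3
grip_force: 0.0
```

>>> apply_moves:
  series: "0 0 -0.13 0 0.5;0 0 -0.13 0 0.5;0 0 -0.11 -0.0605 0.5;0 0 0 -0.0605 0.5;0 0 0 -0.0605 -0.4"

```text
time: 15.17
tool_pos: [651.5, 15.4, 204.1]
tcp_rot: [179.6, 0.2, 112.8]
ft_force: [-0.9, 0.3, -0.6]
finger_gap: 32.1
grip_force: 0.0
```

>>> apply_moves:
  series: "0 0 0 -0.0605 -0.4;0 0 0 -0.0605 -0.4;0 0 0 -0.0605 -0.4;0 0 0 -0.0605 -0.4;0 0 0 -0.0605 -0.4"

```text
time: 15.58
tool_pos: [649.3, 15.5, 199.4]
tcp_rot: [-180.0, 0.0, 147.5]
ft_force: [-0.5, -0.4, -0.3]
finger_gap: 60.1
grip_force: 0.0
```

>>> apply_moves:
  series: "0 0 0 -0.0605 -0.4;0 0 0 -0.0605 -0.4;0 0 0 -0.06 -0.4;0 0 0 -0.06 -0.4;0 0 0 -0.06 -0.4"

```text
time: 16.0
tool_pos: [649.3, 15.5, 199.4]
tcp_rot: [-180.0, -0.0, -178.1]
ft_force: [0.3, -0.2, 0.1]
finger_gap: 59.5
grip_force: 0.0
```

>>> apply_moves:
  series: "0.1 -0.09 0 0 -0.4;0.1 -0.09 0 0 -0.4;0.1 -0.09 0 0 -0.4;0.06 -0.06 0 0 -0.4;0 0 0 0 -0.4"

```text
time: 16.42
tool_pos: [541.3, -89.8, 199.5]
tcp_rot: [-179.9, -0.1, -178.6]
ft_force: [0.1, -0.6, -1.1]
finger_gap: 59.8
grip_force: 0.0
```

Run:
```python
from h import *
import pickle
p=wrist(); pickle.dump(p,open("w3.pkl","wb")); cv2.imwrite("pics/w3.png",p["frame"])
```

```text
(no output)
```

View pics/w3.png

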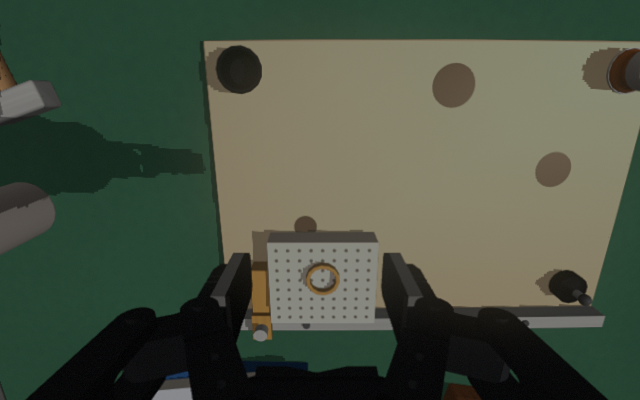

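The block looks flush against both the stop at (268,290) and the fence at row ~322. The ring is central at (322,279). One gentle +x press will confirm the fence contact.

>>> apply_moves:
  series: "-0.02 0.02 0.13 0 -0.4;0 0 0.13 0 -0.4;0 0 0.13 0 -0.4;0 0 0.1 0 -0.4;0 0 0.07 0 -0.4"

```text
time: 16.88
tool_pos: [548.3, -79.0, 27.7]
tcp_rot: [179.9, -0.2, -178.3]
ft_force: [-0.5, -0.4, -0.1]
finger_gap: 59.9
grip_force: 0.0
```

>>> apply_moves:
  series: "0 0 0.04 0 -0.4;0 0 0 0 -0.4;-0.03 0 0 0 -0.4;-0.03 0 0 0 -0.4;0 0 0 0 -0.4"

```text
time: 17.3
tool_pos: [571.3, -80.1, 22.3]
tcp_rot: [-179.9, 0.3, -178.4]
ft_force: [0.7, -0.5, 1.2]
finger_gap: 59.5
grip_force: 0.0
```

>>> apply_moves:
  series: "-0.015 0 0.01 0 -0.4;-0.012 0 0 0 -0.4;-0.01 0 0 0 -0.4;-0.008 0 0 0 -0.4;0 0 0 0 -0.4"

```text
time: 17.72
tool_pos: [582.0, -79.6, 16.9]
tcp_rot: [-180.0, 0.0, -178.4]
ft_force: [-0.7, 0.3, 1.1]
finger_gap: 60.0
grip_force: 0.0
```

>>> apply_moves:
  series: "-0.004 0 0 0 -0.4;-0.004 0 0 0 -0.4;-0.004 0 0 0 -0.4;0 0 0 0 -0.4"

```text
time: 18.05
tool_pos: [585.3, -79.6, 16.7]
tcp_rot: [-180.0, 0.0, -178.4]
ft_force: [1.5, -0.1, -0.4]
finger_gap: 59.6
grip_force: 0.0
```

>>> apply_moves:
  series: "-0.004 0 0 0 -0.4;-0.004 0 0 0 -0.4;-0.004 0 0 0 -0.4;0 0 0 0 -0.4"

```text
time: 18.38
tool_pos: [589.0, -79.4, 16.7]
tcp_rot: [-180.0, 0.0, -178.4]
ft_force: [0.3, 0.3, -0.0]
finger_gap: 60.0
grip_force: 0.0
```

>>> apply_moves:
  series: "-0.003 0 0 0 -0.4;-0.003 0 0 0 -0.4;0 0 0 0 -0.4"

```text
time: 18.63
tool_pos: [590.7, -79.3, 16.7]
tcp_rot: [180.0, 0.0, -178.4]
ft_force: [1.3, 0.6, -0.6]
finger_gap: 59.7
grip_force: 0.0
```

>>> apply_moves:
  series: "-0.003 0 0 0 -0.4;-0.003 0 0 0 -0.4;0 0 0 0 -0.4"

```text
time: 18.88
tool_pos: [591.2, -79.2, 16.5]
tcp_rot: [180.0, -0.1, -178.4]
ft_force: [-6.9, 1.1, 5.9]
finger_gap: 59.4
grip_force: 3.3
```

>>> apply_moves:
  series: "-0.003 0 0 0 -0.4;0 0 0 0 -0.4"

```text
time: 19.05
tool_pos: [591.2, -79.2, 16.4]
tcp_rot: [180.0, -0.3, -178.4]
ft_force: [-11.8, 0.0, 9.1]
finger_gap: 59.9
grip_force: 5.6
```

>>> apply_moves:
  series: "0.01 0 0 0 -0.4;0.04 0 0 0 -0.4;0.07 0 0 0 -0.4;0.03 0 -0.1 0 -0.4;0 0 -0.13 0 -0.4"

```text
time: 19.47
tool_pos: [542.6, -79.5, 81.3]
tcp_rot: [179.8, -0.6, -178.4]
ft_force: [1.0, -0.0, 0.1]
finger_gap: 59.5
grip_force: 0.0
```

>>> apply_moves:
  series: "0 0 -0.13 0 -0.4;0 0 -0.13 0 -0.4;0 0 -0.1 0 -0.4;0 0 0 0 -0.4;0 0 0 0 -0.4"

```text
time: 19.88
tool_pos: [550.1, -81.0, 196.8]
tcp_rot: [-179.9, 0.3, -178.4]
ft_force: [-0.1, 1.1, 0.3]
finger_gap: 59.6
grip_force: 0.0
```

Run:
```python
from h import *
p=wrist(); cv2.imwrite("pics/w4.png",cv2.resize(p["frame"][190:360,200:420],None,fx=3.5,fy=3.5,interpolation=cv2.INTER_CUBIC))
```

```text
(no output)
```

View pics/w4.png

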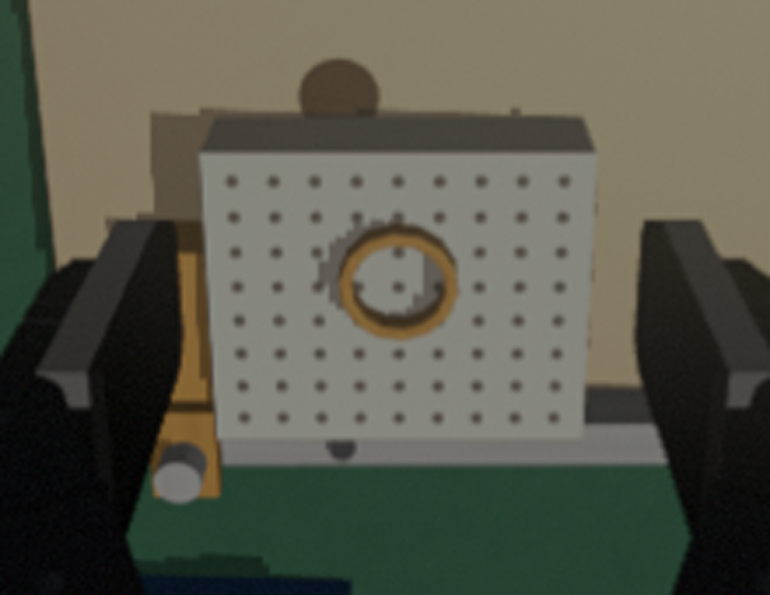

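The block is flush at the stop (left side, cols 200–220) and at the fence (row ~437). The ring lies inside its top at (398,282), and the arm is clear.

```bash
python3 -c "
from bench import hand_in; print(hand_in())"
```

```text
the job is handed in; nothing more can be done
None
```

I pushed the white block flush against the steel fence and the brass end stop with the ring still on top, then handed the job in with the arm clear; the hand-in gave no verdict.

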